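Hold the drain grate open with its lever

ROBOT

A 6-joint arm with a two-finger parallel gripper is mounted at the origin on the work surface. World frame = base frame: x ahead of the robot, y to its left, z up, the work surface at z = 0. Lengths are in m, angles in rad, forces in N, time in s.
With the tool pointing down it reaches from about 0.35 to 0.975 m from the base axis. Payload 4.9 kg.
Tool frame: the origin (TCP) lies at the very end of the fingers, on their centre line; the grasp point (between the pads) lies 19 mm behind it; x points along the fingers, y is the direction in which the jaws open and shut, and the axes are right-handed (so a half turn about x gives the same grasp; the last joint's range is limited). The gripper opens to 85 mm and grips with 20 to 120 N. Pads are 22 mm wide; open, the fingers measure 114 mm over their backs; the gripper's body (76 mm by 85 mm) begins 54 mm behind the grasp point. The pads swing forward as they close: fully open they stand 13 mm farther back than shut.
Start: joints at [1.013, 0.053, 1.613, -0, 1.476, -0.119], TCP at [0.266, 0.566, 0.203] pointing down, gripper open.
Joint ranges: [-3.01, 3.01], [-1.01, 2.22], [0.06, 2.58], [-1.02, 4.17], [0.09, 2.62], [-3.14, 3.14]. Speed limits (rad/s): [2.57, 2.57, 3.14, 3.14, 3.14, 3.14].

INTERFACE

Orientations are given as a rotation vector (axis times angle).
In Python, from station import ctrl, get_image, calibration, finish_job, search_frame, cut_out, mark_of gives the robot as it stands. The module is installed in compiled form; this text tells all that it offers.
- The arm moves only by the tool arm_command, never from a script. Its argument "plan" is a list that holds one entry, the list of rows, each a list of 7 numbers: the shift along the tool's x, y, z in m, then the turn, a rotation vector about the tool's x, y, z in degrees, then the finger opening in m, from 0 to 0.0854. A call has 1 to 20 rows; each row shifts and turns the pose as measured when the row begins, along the tool's axes as they then stand; what a row does not reach is not made up. A row lasts 1/12 s, in which the tool goes at most 41.7 mm and 7.16 degrees, less where a joint would pass 70% of its speed; a pose out of reach is approached as far as the arm can. A call with a gripper value outside its range is refused whole. The fingers move at their own pace and stop on an object; "squeeze" is the grip in N (left out, the last holds). Time passes only in rows, so rows that do not move let the fingers close. It gives the time, the measured TCP pose, the force and the opening at its end, in the units of the state.
- ctrl.get_obs(): the state, without advancing time (a new reading comes with each control period).
- get_image(name): name is "side" or "top" or "wrist"; returns the picture (400x640x3 uint8, red, green, blue); there is no depth.
- calibration(name): a dict with "fx", "fy", "cx", "cy" (pixels), "k1" (the pictures are not rectified: a ray, as slopes to the right and down, at radius r is drawn at 1 + k1 r^2 times it, then the intrinsics apply), "cam_to_world" (4x4, takes a point from camera to world coordinates); the wrist camera has in their place "hand_eye" (4x4, takes a point from camera to tool coordinates, whose origin is the TCP and whose axes are the tool frame's). Camera axes: x right, y down, z forward; pixel columns grow to the right and rows downward; lengths in m; the calibration is good to about 2 mm. A picture is of the moment at which its call begins: read the wrist's pose just before it. calibration takes no time and is no camera call.
- finish_job(): hands the job in, once; it reports no verdict.
Trained networks look in the newest picture that a camera, given by its name, has taken for a name from the list of things; names that differ only in an ending like _2 or _b are one class to them, and where a whole thing is asked for, a point or a joint stands for the part that bears it (a point fixed in the world has none). Each returns a list of dicts, best first, with "conf" (0 to 1); they miss things now and then, are a little off and sometimes report something else, mostly with a low value. They report only what shows in the picture. A call takes as long as a camera call.
- search_frame(camera, thing): "at" ([x, y, z] in m, in the coordinates of the camera as it stood for that picture, good to about 4 mm: the middle of the surface that is visible of it).
- cut_out(camera, thing): "mask" (400x640 bool, what is visible of it).
- mark_of(camera, thing): "at" ([x, y, z] in m, in the coordinates of the camera as it stood for that picture, good to about 4 mm: a listed point, or the origin of a listed thing).
The state is a dict: "t": time; "q": joint angles; "dq": joint speeds; "effort": joint torques, N m; "tool_pos": TCP position; "tool_rot": TCP orientation; "contact_force": force on the tool from outside, world axes, zero at the start; "wrist_torque": the same for the moment, N m; "opening": finger opening in m.
Only numpy, scipy, OpenCV 4.12 (cv2) and the standard library are available. Lean on these libraries where they do the work, as an engineer would, in place of code of your own. Each camera call takes 0.05 s, during which the arm holds its last target. There are 200 camera calls.

TASK

Two drain boxes stand side by side on the wash slab, each with a see-saw lever resting in front of it: with the fingertips, push down the rubber pad at the long end of the lever that belongs to the slotted grate, smoothly, until the lever meets its rubber stop and the heavy grate is up. Keep pressing it there: the program finishes while still holding the lever down, with the grate raised. Do not grip the lever or lift it out of its notches, do not touch the grate or the boxes themselves, and leave the solid cover, its lever and everything else on the slab alone.

Things in the scene. Friction and masses are not known exactly. Their poses are not given: they have to be found in the camera images.
- grate_tongue (a point): top of the tip of the tongue that sticks out in the middle of the lever-side edge of the slotted grate (five open slots between six bars), a heavy cast flap of about 2.5 kg, 155 x 130 mm, on its drain box, hinged at the far edge 191 mm away. Height 76 mm and level when shut; tilted about 0.26 rad when its lever is on the stop. It falls shut when the lever is let go
- cover_tongue (a point): the same point on the solid cover (same size, a plain plate without slots) of the other drain box; it must stay shut
- grate_lever_pad (a point): centre of the top of the black rubber pad (50 mm along, 34 mm across the lever) at the long end of the lever of the slotted grate. It is 210 mm from the pin along the bar, 10 mm above the bar's middle plane, and moves on an arc about the pin: about 146 mm above the slab at rest (lever slopes 0.27 rad, pad end up), about 34 mm when the lever is on its stop (0.27 rad the other way). 3 to 8 N down is enough
- grate_lever_pivot (a point): middle of the cross pin of the lever of the slotted grate, 80 mm above the slab, lying in open-topped notches of two steel cheeks. From it the long arm runs towards the robot; the 90 mm short arm ends in a roller under the flap's tongue. The pin must stay in its notches
- grate_box: fixed drain box of the slotted grate with its flap, base plate, cheeks and rubber stop (36 mm high, under the lever 130 mm from the pin); origin on the slab right below the pin, x axis from the lever's pad towards the flap, z up; the box itself is 177 mm long (108 to 285 mm along +x), 160 mm wide, 66 mm high
- cover_lever_pad (a point): centre of the top of the black rubber pad (50 mm along, 34 mm across the lever) at the long end of the lever of the solid cover. It is 210 mm from the pin along the bar, 10 mm above the bar's middle plane, and moves on an arc about the pin: about 146 mm above the slab at rest (lever slopes 0.27 rad, pad end up), about 34 mm when the lever is on its stop (0.27 rad the other way). 3 to 8 N down is enough
- cover_lever_pivot (a point): middle of the cross pin of the lever of the solid cover, 80 mm above the slab, lying in open-topped notches of two steel cheeks. From it the long arm runs towards the robot; the 90 mm short arm ends in a roller under the flap's tongue. The pin must stay in its notches
- cover_box: fixed drain box of the solid cover with its flap, base plate, cheeks and rubber stop (36 mm high, under the lever 130 mm from the pin); origin on the slab right below the pin, x axis from the lever's pad towards the flap, z up; the box itself is 177 mm long (108 to 285 mm along +x), 160 mm wide, 66 mm high
- grate_lever: the loose lever of the slotted grate, a flat steel see-saw bar 320 x 26 x 8 mm, 0.35 kg; its origin is the middle of its pin (same point as point grate_lever_pivot); at rest its x axis is level and runs from pad to grate
- brush: loose scrubbing brush, wooden back 150 x 50 mm, 38 mm high, lying between the two levers; origin at the centre of its underside
- wax: loose jar, diameter 68 mm, 55 mm high, standing between the two levers; origin at the centre of its underside
- shampoo: loose clear bottle, diameter 72 mm, 210 mm high, on the left; origin at the centre of its underside
- degreaser: loose white bottle, diameter 66 mm, 190 mm high, on the right; origin at the centre of its underside
- pail: loose grey open pail, diameter 130 mm, 110 mm high, far left; origin at the centre of its underside
- wrench: loose wrench lying on the slab, near right; origin at its underside
- spray_can: loose metal can, diameter 60 mm, 150 mm high, far right; origin at the centre of its underside

How it is judged:
On the way:
1. the slotted grate is held up by pressing its lever with the fingers (angle between grate_tongue's own z axis and vertical above 0.225 rad and contact force between the fingers and grate_lever above 1 N), for 0.5 s.
At the end, for the whole second after the job is handed in: Fingers press the grate's lever (over 1 N), its pad top below 50 mm; the grate is still, at 0.225 to 0.34 rad; the lever's pin within 12 mm of its start; the solid cover below 0.03 rad, its lever's pad within 15 mm and every bystander within 20 mm of its place (all of step 1 and angle between grate_tongue's own z axis and vertical below 0.34 rad and angular speed of grate_lever below 0.2 rad/s and height (world z) of grate_lever_pad below 0.05 m and distance of grate_lever_pivot from where it was at the start of the episode below 0.012 m and angle between cover_tongue's own z axis and vertical below 0.03 rad and distance of cover_lever_pad from where it was at the start of the episode below 0.015 m and distance of each of brush, wax, shampoo, degreaser, pail, wrench, spray_can from where it was at the start of the episode below 0.02 m); the arm keeps its last pose, push and grip.
It fails at once if the robot pushes on a drain box, the grate or the cover itself (over 2 N) (contact force between any of the fingers, the arm and grate_box above 2 N or contact force between any of the fingers, the arm and cover_box above 2 N).
It fails at once if a lever's pin is lifted or shifted more than 15 mm from its notches (distance of any of grate_lever_pivot, cover_lever_pivot from where it was at the start of the episode above 0.015 m).
It fails at once if the lever is slammed (turning faster than 2.5 rad/s) (angular speed of grate_lever above 2.5 rad/s).
It fails at once if the solid cover is raised (over 0.03 rad) or its lever's pad moved more than 15 mm (angle between cover_tongue's own z axis and vertical above 0.03 rad or distance of cover_lever_pad from where it was at the start of the episode above 0.015 m).
It fails at once if a bystander is moved more than 20 mm (distance of any of brush, wax, shampoo, degreaser, pail, wrench, spray_can from where it was at the start of the episode above 0.02 m).
It also fails if it takes over 32 s, if anything falls off the work surface, if the arm or the gripper's body presses on something with over 40 N, if the wrist force passes 120 N, or if a joint passes its speed limit or range.

## Working session

There is one attempt and no reset: what is moved stays moved. The work goes in short steps, Python scripts to look and compute and a tool call to move; the robot and the scene stay as the last step left them, time stands still between calls to the robot, and variables do not carry over. Pictures are saved under pics/ and viewed, about 8 in all and at most 12, crops included, and the job is handed in when it is done.

Besides the shell and the picture viewer there is one more tool, called after "Call:" by a JSON object that holds its "name" and its "arguments", one argument or row to a line. arm_command: Moves the arm, as the interface text tells. Its arguments: {"type":"object","properties":{"plan":{"type":"array","items":{"type":"array","items":{"type":"array","items":{"type":"number"}}}},"squeeze":{"type":"number"}},"required":["plan"]}

```bash
mkdir -p pics; cat > h.py <<'E'
from station import *
import numpy as np, cv2
from scipy.spatial.transform import Rotation as R
def T(cam):
    c=calibration(cam)
    if "cam_to_world" in c: return np.array(c["cam_to_world"])
    o=ctrl.get_obs(); M=np.eye(4); M[:3,:3]=R.from_rotvec(o["tool_rot"]).as_matrix(); M[:3,3]=o["tool_pos"]
    return M@np.array(c["hand_eye"])
def shot(cam,f=None):
    M=T(cam); im=get_image(cam)
    if f: cv2.imwrite("pics/"+f,im[:,:,::-1])
    return M
def w(M,p): return (M@np.r_[p,1])[:3]
E
python3 - <<'E'
from h import *
np.set_printoptions(precision=3,suppress=True)
for cam in ("top","side"):
    M=shot(cam,cam+"1.png")
    for n in ["grate_lever_pad","grate_lever_pivot","grate_tongue","cover_lever_pad","cover_lever_pivot","cover_tongue","brush","wax"]:
        print(cam,n,[(w(M,d["at"]),round(d["conf"],2)) for d in mark_of(cam,n)[:2]])
o=ctrl.get_obs();print(o["t"],o["tool_pos"],R.from_rotvec(o["tool_rot"]).as_matrix())
E
```

```text
top grate_lever_pad [(array([ 0.482, -0.192,  0.145]), 0.9)]
top grate_lever_pivot [(array([ 0.681, -0.201,  0.078]), 0.77)]
top grate_tongue [(array([ 0.753, -0.203,  0.078]), 0.56)]
top cover_lever_pad [(array([0.493, 0.231, 0.145]), 0.73)]
top cover_lever_pivot [(array([0.691, 0.211, 0.077]), 0.93), (array([ 0.682, -0.205, -0.003]), 0.52)]
top cover_tongue [(array([0.763, 0.202, 0.075]), 0.8)]
top brush [(array([0.466, 0.011, 0.002]), 0.71)]
top wax [(array([ 0.607, -0.012, -0.003]), 0.73)]
side grate_lever_pad [(array([ 0.485, -0.189,  0.147]), 0.81)]
side grate_lever_pivot [(array([ 0.681, -0.201,  0.076]), 0.58)]
side grate_tongue [(array([ 0.757, -0.204,  0.074]), 0.67)]
side cover_lever_pad [(array([0.495, 0.235, 0.148]), 0.71), (array([ 0.686, -0.207,  0.078]), 0.54)]
side cover_lever_pivot [(array([0.693, 0.205, 0.078]), 0.67)]
side cover_tongue [(array([0.762, 0.203, 0.073]), 0.57)]
side brush [(array([ 0.472,  0.008, -0.003]), 0.81), (array([ 0.488, -0.189,  0.147]), 0.63)]
side wax [(array([ 0.608, -0.012,  0.003]), 0.62)]
0.9 [0.266 0.566 0.203] [[ 0.     0.425  0.905]
 [ 0.     0.905 -0.425]
 [-1.     0.    -0.   ]]
```

View pics/top1.png

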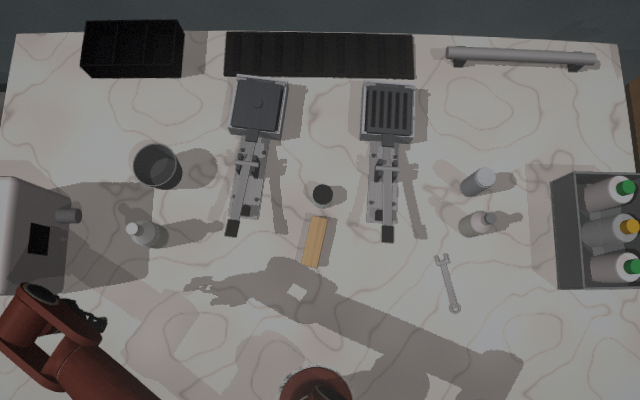

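View pics/side1.png

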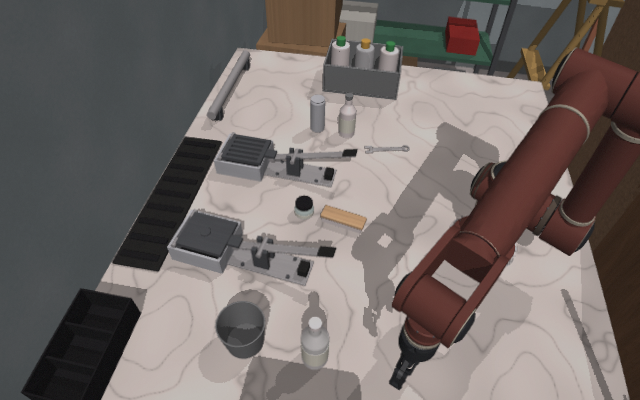

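The slotted grate is the right-hand unit (top picture: grate at (389,109), its pad at (388,234)). Both cameras put the pad at about (0.483, -0.190, 0.146). The cover's unit is on the left, at y ≈ +0.2. First I lift, close the fingers and turn the jaws along the lever.

Call:
{"name": "arm_command", "arguments": {
  "plan": [
    [[-0.02,0,0,6.8,0,0,0],[-0.02,0,0,6.8,0,0,0],[-0.02,0,0,6.8,0,0,0],[-0.02,0,0,6.8,0,0,0],[-0.02,0,0,6.8,0,0,0],[0,0,0,6.8,0,0,0],[0,0,0,6.8,0,0,0],[0,0,0,6.8,0,0,0],[0,0,0,6.8,0,0,0],[0,0,0,6.8,0,0,0]]
  ],
  "squeeze": 40
}}

```text
t: 1.73
tool_pos: [0.2653, 0.5655, 0.3081]
tool_rot: [1.29, 1.154, -1.291]
contact_force: [0.3, -0.6, 0.8]
opening: 0.0
```

Call:
{"name": "arm_command", "arguments": {
  "plan": [
    [[0,0.013,0.035,0,0,0,0],[0,0.013,0.035,0,0,0,0],[0,0.013,0.035,0,0,0,0],[0,0.013,0.035,0,0,0,0],[0,0.013,0.035,0,0,0,0],[0,0.013,0.035,0,0,0,0],[0,0.013,0.035,0,0,0,0],[0,0.013,0.035,0,0,0,0],[0,0.013,0.035,0,0,0,0],[0,0.013,0.035,0,0,0,0],[0,0.013,0.035,0,0,0,0],[0,0.013,0.035,0,0,0,0],[0,0.013,0.035,0,0,0,0],[0,0.013,0.035,0,0,0,0],[0,0.013,0.035,0,0,0,0],[0,0.013,0.035,0,0,0,0],[0,0.013,0.035,0,0,0,0],[0,0.013,0.035,0,0,0,0],[0,0.013,0.035,0,0,0,0],[0,0,0,0,0,0,0]]
  ]
}}

```text
t: 3.4
tool_pos: [0.4394, -0.1534, 0.3095]
tool_rot: [1.293, 1.144, -1.281]
contact_force: [-1.2, 0.2, -0.6]
opening: 0.0
```

```bash
cat > m.py <<'E'
from h import *
np.set_printoptions(precision=4,suppress=True)
import sys
tgt=[]
for cam in ("top","side","wrist"):
    M=shot(cam,f"{cam}_{sys.argv[1]}.png")
    for n in ["grate_lever_pad","grate_lever_pivot","grate_tongue","cover_lever_pad"]:
        print(cam,n,[(w(M,d["at"]),round(d["conf"],2)) for d in mark_of(cam,n)[:1]])
o=ctrl.get_obs();print(o["t"],o["tool_pos"],o["contact_force"],o["opening"]);A=R.from_rotvec(o["tool_rot"]).as_matrix();print(A)
print("to pad, tool axes",A.T@(np.array([.483,-.1905,.146])-o["tool_pos"]))
E
python3 m.py a
```

```text
top grate_lever_pad []
top grate_lever_pivot [(array([ 0.6767, -0.202 ,  0.0771]), 0.75)]
top grate_tongue [(array([ 0.7509, -0.2054,  0.0756]), 0.94)]
top cover_lever_pad [(array([0.4928, 0.2365, 0.1443]), 0.63)]
side grate_lever_pad [(array([ 0.4848, -0.1903,  0.1472]), 0.56)]
side grate_lever_pivot [(array([ 0.6825, -0.2005,  0.0795]), 0.91)]
side grate_tongue [(array([ 0.7553, -0.2041,  0.0773]), 0.86)]
side cover_lever_pad [(array([0.4923, 0.2349, 0.1443]), 0.8)]
wrist grate_lever_pad [(array([ 0.4754, -0.1856,  0.1468]), 0.6)]
wrist grate_lever_pivot [(array([ 0.6785, -0.2026,  0.0814]), 0.93)]
wrist grate_tongue [(array([ 0.7529, -0.2064,  0.0766]), 0.66)]
wrist cover_lever_pad [(array([0.47  , 0.0062, 0.0059]), 0.6)]
4.15 [ 0.4392 -0.1481  0.3103] [0.0897 0.5579 0.5877] -0.00019719076883989006
[[ 0.0138  0.9947 -0.1022]
 [-0.0022 -0.1022 -0.9948]
 [-0.9999  0.0139  0.0008]]
to pad, tool axes [0.1649 0.0456 0.0376]
```

View pics/wrist_a.png

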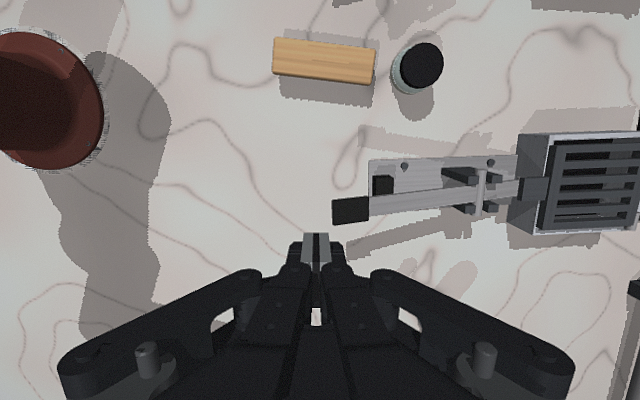

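The wrist view shows the closed fingers short of and beside the pad, which is at (350,210), with nothing in the way. I'll move over the pad and down to about 15 mm above it.

Call:
{"name": "arm_command", "arguments": {
  "plan": [
    [[0,0.011,0.009,0,0,0,0],[0,0.011,0.009,0,0,0,0],[0,0.011,0.009,0,0,0,0],[0.01,0.01,0.009,0,0,0,0],[0.025,0,0,0,0,0,0],[0.025,0,0,0,0,0,0],[0.025,0,0,0,0,0,0],[0.025,0,0,0,0,0,0],[0.02,0,0,0,0,0,0],[0.012,0,0,0,0,0,0],[0,0,0,0,0,0,0]]
  ]
}}

```text
t: 5.07
tool_pos: [0.4845, -0.1919, 0.1662]
tool_rot: [1.29, 1.141, -1.271]
contact_force: [-0.3, 1.3, -0.5]
opening: -0.0003
```

```bash
python3 m.py b; python3 -c "
import cv2;a=cv2.imread('pics/side_b.png')[90:210,200:400];cv2.imwrite('pics/side_bc.png',cv2.resize(a,None,fx=3,fy=3));
b=cv2.imread('pics/wrist_b.png');cv2.imwrite('pics/b2.png',b)"
```

```text
top grate_lever_pad [(array([ 0.4827, -0.1917,  0.1446]), 0.62)]
top grate_lever_pivot [(array([ 0.6812, -0.202 ,  0.0797]), 0.73)]
top grate_tongue [(array([ 0.7523, -0.2058,  0.0769]), 0.88)]
top cover_lever_pad [(array([0.4908, 0.2343, 0.1423]), 0.79)]
side grate_lever_pad [(array([ 0.4873, -0.1902,  0.1477]), 0.88)]
side grate_lever_pivot [(array([ 0.6804, -0.2002,  0.0817]), 0.82)]
side grate_tongue [(array([ 0.758 , -0.2046,  0.0734]), 0.93)]
side cover_lever_pad [(array([0.4943, 0.2343, 0.1453]), 0.74)]
wrist grate_lever_pad [(array([ 0.4756, -0.1879,  0.144 ]), 0.72)]
wrist grate_lever_pivot [(array([ 0.6799, -0.2037,  0.0791]), 0.94)]
wrist grate_tongue [(array([ 0.7546, -0.2063,  0.0768]), 0.68)]
wrist cover_lever_pad []
5.8167 [ 0.4862 -0.1928  0.1697] [-0.1555 -0.1703  0.271 ] -0.0005302426448036435
[[ 0.0251  0.9944 -0.1023]
 [-0.0086 -0.1021 -0.9947]
 [-0.9996  0.0258  0.006 ]]
to pad, tool axes [ 0.0236 -0.004  -0.0021]
```

View pics/b2.png

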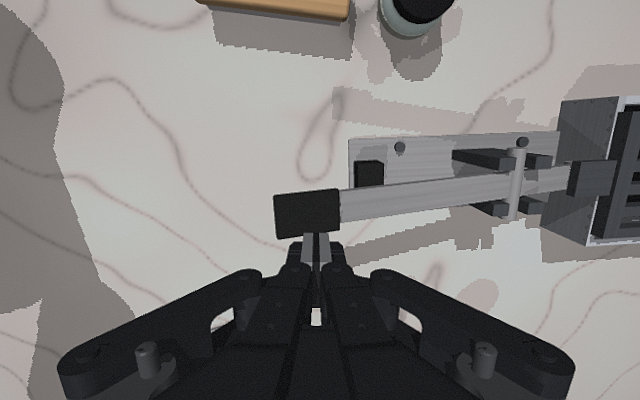

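View pics/side_bc.png

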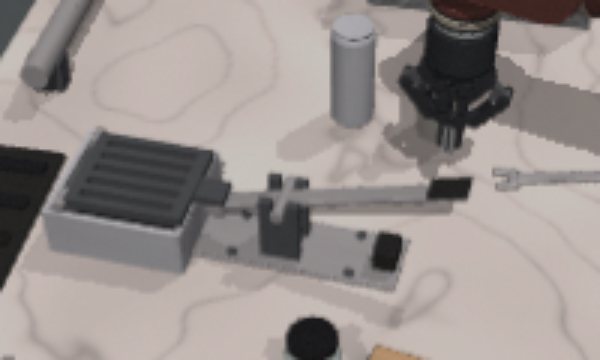

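The fingers hang over the pad, slightly towards its near edge: tool y is -0.193, the pad's about -0.190. I'll correct by a few millimetres and press gently into contact.

Call:
{"name": "arm_command", "arguments": {
  "plan": [
    [[0.003,-0.002,-0.002,0,0,0,0],[0.004,-0.002,-0.001,0,0,0,0],[0.004,0,0,0,0,0,0],[0.004,0,0,0,0,0,0],[0.004,0,0,0,0,0,0],[0.004,0,0,0,0,0,0],[0.005,0,0,0,0,0,0],[0.005,0,0,0,0,0,0],[0.005,-0.001,0,0,0,0,0],[0.005,-0.001,0,0,0,0,0]]
  ]
}}

```text
t: 6.65
tool_pos: [0.4812, -0.1892, 0.1221]
tool_rot: [1.29, 1.135, -1.268]
contact_force: [-0.5, -0.8, 0.6]
opening: 0.0002
```

```bash
python3 m.py c; python3 -c "
import cv2;a=cv2.imread('pics/side_c.png')[90:210,200:400];cv2.imwrite('pics/c.png',cv2.resize(a,None,fx=3,fy=3))"
```

```text
top grate_lever_pad []
top grate_lever_pivot [(array([ 0.6816, -0.2001,  0.0787]), 0.89)]
top grate_tongue [(array([ 0.7533, -0.2067,  0.0758]), 0.91)]
top cover_lever_pad [(array([0.4922, 0.232 , 0.1433]), 0.78)]
side grate_lever_pad []
side grate_lever_pivot [(array([ 0.6824, -0.201 ,  0.0784]), 0.76)]
side grate_tongue [(array([ 0.7581, -0.2042,  0.0746]), 0.81)]
side cover_lever_pad [(array([0.4944, 0.2348, 0.1457]), 0.98)]
wrist grate_lever_pad [(array([ 0.4782, -0.1905,  0.1428]), 0.68)]
wrist grate_lever_pivot [(array([ 0.6785, -0.2046,  0.0804]), 0.78)]
wrist grate_tongue [(array([ 0.7529, -0.2061,  0.0753]), 0.6)]
wrist cover_lever_pad []
7.4 [ 0.4813 -0.1892  0.1229] [-0.4092 -0.1645  0.2178] -0.0004910695525150457
[[ 0.0254  0.9944 -0.1022]
 [-0.0088 -0.102  -0.9947]
 [-0.9996  0.0261  0.0061]]
to pad, tool axes [-0.023   0.0024  0.0012]
```

View pics/c.png

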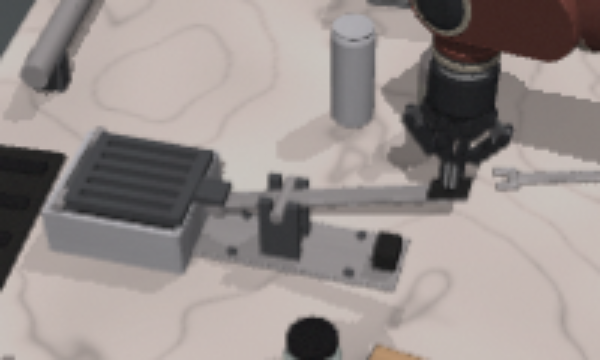

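```bash
cat > p.py <<'E'
from h import *
import sys
tag=sys.argv[1]; o=ctrl.get_obs(); tp=np.array(o["tool_pos"]); print(tp)
def proj(cam,p):
    c=calibration(cam); q=np.linalg.inv(T(cam))@np.r_[p,1]; s=q[:2]/q[2]; s=s*(1+c["k1"]*(s@s))
    return s*[c["fx"],c["fy"]]+[c["cx"],c["cy"]]
out=[]
boxes={"side":(300,110,100,75),"wrist":(210,140,220,165)}
for cam,(x,y,ww,hh) in boxes.items():
    im=cv2.imread(f"pics/{cam}_{tag}.png")[y:y+hh,x:x+ww]; f=400/ww
    im=cv2.resize(im,(400,300),interpolation=cv2.INTER_CUBIC)
    for p,col in ((tp,(0,0,255)),((.482,-.190,.146),(0,255,0)),((.681,-.201,.08),(255,0,0))):
        u=(proj(cam,np.array(p))-[x,y])*f; print(cam,u); cv2.circle(im,tuple(int(v) for v in u),3,col,1)
    out.append(im)
cv2.imwrite(f"pics/p_{tag}.png",np.hstack(out))
E
python3 p.py c
```

```text
[ 0.48132693 -0.1892243   0.12290511]
side [197.14109474 185.60612153]
side [198.14657191 165.27515137]
side [-21.98190805 183.37443291]
wrist [195.419597  158.8159182]
wrist [200.1785365  186.89099242]
wrist [632.15568338 102.30675935]
```

View pics/p_c.png

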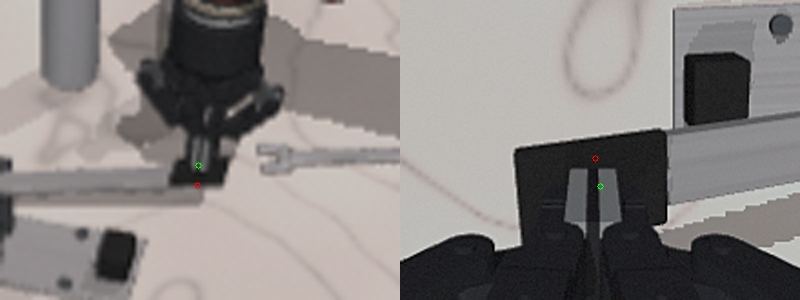

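The side view (left crop) shows the fingertips ending at the pad's top, about 20 mm above the projected TCP at (197,186). They are over the pad and haven't moved it yet, so I'll go further down slowly.

Call:
{"name": "arm_command", "arguments": {
  "plan": [
    [[0.003,0,0,0,0,0,0],[0.003,0,0,0,0,0,0],[0.003,0,0,0,0,0,0],[0.003,0,0,0,0,0,0],[0.003,0,0,0,0,0,0]]
  ]
}}

```text
t: 7.82
tool_pos: [0.4829, -0.1903, 0.1098]
tool_rot: [1.29, 1.131, -1.267]
contact_force: [-1.7, -0.3, 4.9]
opening: 0.0001
```

```bash
python3 m.py d; python3 p.py d; python3 - <<'E'
from h import *
c=calibration("wrist");H=np.linalg.inv(np.array(c["hand_eye"]))
for d in (0,-.01,-.02,-.03):
    q=H@[d,0,0,1]; print(d,q[:2]/q[2]*[c["fx"],c["fy"]]+[c["cx"],c["cy"]])
E
```

```text
top grate_lever_pad [(array([ 0.4797, -0.1892,  0.1367]), 0.76)]
top grate_lever_pivot [(array([ 0.6801, -0.2024,  0.0771]), 0.75)]
top grate_tongue [(array([ 0.7516, -0.2068,  0.0771]), 0.84)]
top cover_lever_pad [(array([0.4898, 0.2346, 0.1457]), 0.66)]
side grate_lever_pad [(array([ 0.6865, -0.204 ,  0.0746]), 0.69)]
side grate_lever_pivot [(array([ 0.6826, -0.2014,  0.0797]), 0.6)]
side grate_tongue [(array([ 0.7572, -0.2033,  0.0777]), 0.63)]
side cover_lever_pad [(array([0.4949, 0.2349, 0.1431]), 0.6)]
wrist grate_lever_pad [(array([ 0.474 , -0.1883,  0.1355]), 0.84)]
wrist grate_lever_pivot [(array([ 0.6811, -0.2039,  0.0796]), 0.74)]
wrist grate_tongue []
wrist cover_lever_pad []
8.5667 [ 0.4828 -0.1902  0.1097] [-0.4088 -0.0073  4.0552] 0.00025287051938624114
[[ 0.0279  0.9944 -0.1021]
 [-0.0108 -0.1018 -0.9947]
 [-0.9996  0.0288  0.0079]]
to pad, tool axes [-0.0363  0.0012  0.0006]
[ 0.48283417 -0.19018652  0.10967744]
side [194.65063209 195.70349791]
side [198.14657191 165.27515137]
side [-21.98190805 183.37443291]
wrist [195.41372185 158.81135898]
wrist [196.94217466 203.22988643]
wrist [654.04440755 107.80831523]
0 [317.47785911 227.3508221 ]
-0.01 [317.5872489  233.01495873]
-0.02 [317.70960842 239.35066016]
-0.03 [317.84738966 246.48488846]
```

View pics/p_d.png

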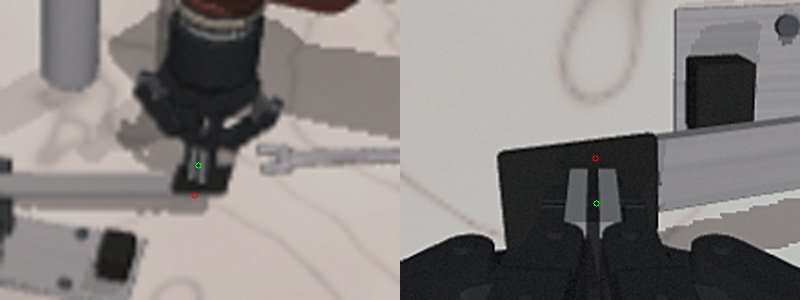

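Contact: about 4–5 N upward, and the pad has dropped to about 0.136 m. The real fingertips sit about 25 mm above the reported TCP, so I'll judge the stop by force and pad height. Pressing on along the arc.

Call:
{"name": "arm_command", "arguments": {
  "plan": [
    [[0.005,-0.001,0,0,0,0,0],[0.005,-0.001,0,0,0,0,0],[0.005,-0.001,0,0,0,0,0],[0.005,-0.001,0,0,0,0,0],[0.005,-0.001,0,0,0,0,0],[0.005,-0.001,0,0,0,0,0],[0.005,-0.001,0,0,0,0,0],[0.005,-0.001,0,0,0,0,0],[0.005,-0.001,0,0,0,0,0],[0.005,0,0,0,0,0,0]]
  ]
}}

```text
t: 9.4
tool_pos: [0.4751, -0.1901, 0.0563]
tool_rot: [1.29, 1.13, -1.266]
contact_force: [-2.9, 0.1, 4.1]
opening: 0.0
```

```bash
python3 m.py e
```

```text
top grate_lever_pad [(array([ 0.4703, -0.1876,  0.0827]), 0.76)]
top grate_lever_pivot [(array([ 0.6775, -0.2004,  0.0778]), 0.86)]
top grate_tongue [(array([ 0.7572, -0.2059,  0.1053]), 0.6)]
top cover_lever_pad [(array([0.4947, 0.2336, 0.1463]), 0.63)]
side grate_lever_pad [(array([ 0.4747, -0.1878,  0.0849]), 0.85)]
side grate_lever_pivot [(array([ 0.6782, -0.2016,  0.0775]), 0.61)]
side grate_tongue []
side cover_lever_pad [(array([0.4952, 0.2332, 0.1469]), 0.65)]
wrist grate_lever_pad [(array([ 0.4633, -0.1859,  0.0803]), 0.79)]
wrist grate_lever_pivot [(array([ 0.4635, -0.1878,  0.0863]), 0.33)]
wrist grate_tongue []
wrist cover_lever_pad []
10.15 [ 0.4752 -0.19    0.0568] [-2.1071  0.0217  2.6901] -0.00022544761771788722
[[ 0.0295  0.9943 -0.1022]
 [-0.0114 -0.1019 -0.9947]
 [-0.9995  0.0305  0.0083]]
to pad, tool axes [-0.089   0.0105  0.0004]
```

Call:
{"name": "arm_command", "arguments": {
  "plan": [
    [[0.005,0,0,0,0,0,0],[0.005,0,0,0,0,0,0],[0.005,0,0,0,0,0,0],[0.005,0,0,0,0,0,0],[0.005,0.0005,0,0,0,0,0],[0.005,0.0005,0,0,0,0,0],[0.005,0.0005,0,0,0,0,0],[0.003,0.0005,0,0,0,0,0],[0.003,0.0005,0,0,0,0,0]]
  ]
}}

```text
t: 10.9
tool_pos: [0.4797, -0.1914, 0.0143]
tool_rot: [1.29, 1.128, -1.266]
contact_force: [-1.7, 1.3, 4.6]
opening: 0.0001
```

```bash
python3 m.py f
```

```text
top grate_lever_pad [(array([ 0.4718, -0.1921,  0.0408]), 0.86)]
top grate_lever_pivot [(array([ 0.677 , -0.2049,  0.0795]), 0.84)]
top grate_tongue [(array([ 0.7601, -0.2086,  0.119 ]), 0.97)]
top cover_lever_pad [(array([0.4915, 0.2354, 0.1444]), 0.97)]
side grate_lever_pad [(array([ 0.4794, -0.1906,  0.0411]), 0.88)]
side grate_lever_pivot [(array([ 0.6799, -0.1986,  0.0764]), 0.89)]
side grate_tongue [(array([ 0.7662, -0.2055,  0.1178]), 0.59)]
side cover_lever_pad [(array([0.4934, 0.2312, 0.1477]), 0.63)]
wrist grate_lever_pad [(array([ 0.467 , -0.1885,  0.0405]), 0.72)]
wrist grate_lever_pivot []
wrist grate_tongue []
wrist cover_lever_pad []
11.65 [ 0.4796 -0.1914  0.0148] [-1.3072 -0.1449  0.5143] -0.0004263998710588542
[[ 0.0304  0.9943 -0.1021]
 [-0.0126 -0.1017 -0.9947]
 [-0.9995  0.0315  0.0094]]
to pad, tool axes [-0.131   0.0074  0.    ]
```

Call:
{"name": "arm_command", "arguments": {
  "plan": [
    [[0.002,0,0,0,0,0,0],[0.002,0,0,0,0,0,0],[0.002,0,0,0,0,0,0],[0.002,0,0,0,0,0,0]]
  ]
}}

```text
t: 11.98
tool_pos: [0.4811, -0.1922, 0.0082]
tool_rot: [1.29, 1.126, -1.265]
contact_force: [-1.7, 0.7, 4.5]
opening: -0.0001
```

Call:
{"name": "arm_command", "arguments": {
  "plan": [
    [[0.002,0,0,0,0,0,0],[0.002,0,0,0,0,0,0],[0.002,0,0,0,0,0,0]]
  ]
}}

```text
t: 12.23
tool_pos: [0.4816, -0.1923, 0.007]
tool_rot: [1.289, 1.13, -1.266]
contact_force: [-12.0, 5.1, 22.4]
opening: 0.0002
```

```bash
python3 m.py g
```

```text
top grate_lever_pad [(array([ 0.4748, -0.1932,  0.0344]), 0.62)]
top grate_lever_pivot [(array([ 0.6809, -0.2021,  0.0785]), 0.73)]
top grate_tongue [(array([ 0.7623, -0.2101,  0.1275]), 0.56)]
top cover_lever_pad [(array([0.4923, 0.2369, 0.1427]), 0.66)]
side grate_lever_pad [(array([ 0.6822, -0.2029,  0.0772]), 0.63)]
side grate_lever_pivot [(array([ 0.6804, -0.2009,  0.0787]), 0.75)]
side grate_tongue [(array([ 0.7658, -0.2039,  0.12  ]), 0.91)]
side cover_lever_pad [(array([0.493 , 0.2335, 0.1454]), 0.65)]
wrist grate_lever_pad [(array([ 0.4723, -0.1907,  0.0286]), 0.97)]
wrist grate_lever_pivot []
wrist grate_tongue []
wrist cover_lever_pad []
12.9833 [ 0.4816 -0.1924  0.0071] [-10.7278   4.9074  19.5741] -0.00013995544608894986
[[ 0.0291  0.9944 -0.1013]
 [-0.0122 -0.101  -0.9948]
 [-0.9995  0.0302  0.0092]]
to pad, tool axes [-0.1388  0.0054 -0.0007]
```

```bash
python3 - <<'E'
from h import *
T0=T("top");shot("top","z_top.png");shot("side","z_side.png")
for cam in ("top","side"):
    M=T(cam)
    for n in ["brush","wax","cover_tongue","cover_lever_pivot","grate_lever_pivot"]: print(cam,n,[w(M,d["at"]).round(3) for d in mark_of(cam,n)[:1]])
a=cv2.imread("pics/z_side.png")[90:300,150:400]; cv2.imwrite("pics/z.png",cv2.resize(a,None,fx=2.6,fy=2.6))
o=ctrl.get_obs();print(o["t"],o["contact_force"],o["tool_pos"])
E
```

```text
top brush [array([ 0.466,  0.009, -0.   ])]
top wax [array([ 0.605, -0.014, -0.001])]
top cover_tongue [array([0.765, 0.199, 0.072])]
top cover_lever_pivot [array([ 0.606, -0.013, -0.002])]
top grate_lever_pivot [array([ 0.679, -0.202,  0.078])]
side brush [array([ 0.468,  0.01 , -0.001])]
side wax [array([ 0.608, -0.012,  0.003])]
side cover_tongue [array([0.765, 0.2  , 0.073])]
side cover_lever_pivot [array([0.691, 0.208, 0.075])]
side grate_lever_pivot [array([ 0.68 , -0.201,  0.08 ])]
13.5833 [-10.5046601   5.4161648  20.22677  ] [ 0.48159892 -0.19236358  0.00705538]
```

View pics/z.png

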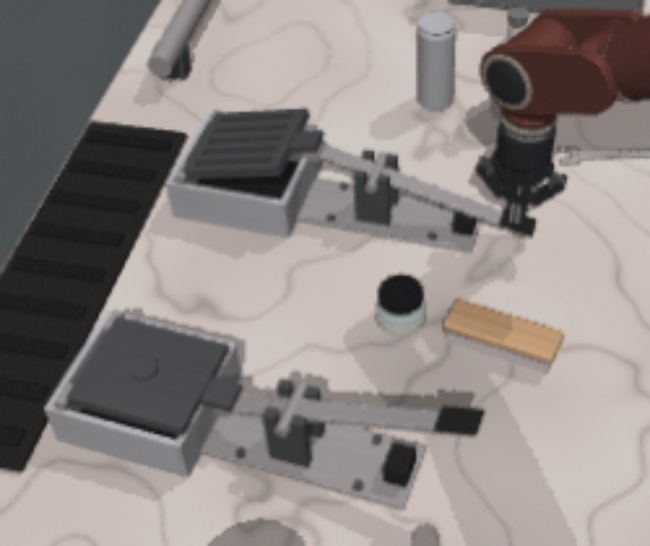

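The slotted grate is up (crop (245,145)), its lever is on the stop with the fingers on the pad at (518,222), and the cover and its lever are untouched. The push is a steady 20 N, so I'm handing in.

```bash
python3 -c "
from station import *
finish_job();o=ctrl.get_obs();print(o['t'],o['contact_force'])"
```

```text
the job is handed in; nothing more can be done
the job is handed in; nothing more can be done
```

I pressed the pad of the slotted grate's lever down with the closed fingers, slowly along its arc, until the lever met its stop. I handed the job in at about 13.6 s, still holding it there; no verdict is reported.

**Last checks:**
- **Push:** a steady 20 N down, higher than the 3 to 8 N needed. There was also a sideways load of about 10 N along the lever.
- **Grate and lever:** the pad top read 29 to 34 mm and the grate tongue had risen to about 0.12 to 0.13 m. I did not measure the grate's tilt directly. The pin was within about 2 mm of its start.
- **Cover, brush and wax:** the solid cover, its lever pad, the brush and the wax were unmoved within the measuring error.
- **Other bystanders:** I did not measure the shampoo, degreaser, pail, wrench or spray can at the end. The arm passed clear of them and showed no unexpected contact.

**Disagreements:**
- The real fingertips sat about 25 mm above the reported TCP. I therefore judged contact and the stop by force and pad height, not by the TCP height.
- The wrist camera placed the pad 5 to 10 mm nearer in x than the other two cameras did.

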